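Unstack four dry miniatures into their floater frames

TASK

The four little paintings stacked on the felt board are dry and ready for framing. Take the stack apart and set each one gently, picture up, into the frame that fits it with a narrow gap all round (sea in walnut, poppies in white, birches in black, lemon in brass), lying flat on the frame's back and square in it. Do not drop or tip over a painting, and leave the varnish cup and the jar of blue pigment standing where they are.

Things in the scene. Friction and masses are not known exactly. Their poses are not given: they have to be found in the camera images.
- sea_panel: The largest miniature, starting at the bottom of the stack: a rigid wood panel 66 x 100 x 22 mm, picture up, showing a pale blue sky over a dark blue sea, its side edges painted dark blue. Origin at the centre of its underside; x across the short side (66 mm), y along the long side, z up out of the picture. It belongs in the walnut frame, either way round.
- poppy_panel: The second largest miniature, starting second from the bottom: a rigid wood panel 54 x 82 x 22 mm, picture up, showing a red poppy field under an orange sky, its side edges painted red. Origin at the centre of its underside; x across the short side (54 mm), y along the long side, z up out of the picture. It belongs in the white frame, either way round.
- birch_panel: The third largest miniature, starting third from the bottom: a rigid wood panel 43 x 64 x 22 mm, picture up, showing three white birch trunks in green wood, its side edges painted green. Origin at the centre of its underside; x across the short side (43 mm), y along the long side, z up out of the picture. It belongs in the black frame, either way round.
- lemon_panel: The smallest miniature, starting on top of the stack: a rigid wood panel 32 x 46 x 22 mm, picture up, showing a yellow lemon on yellow ground, its side edges painted yellow. Origin at the centre of its underside; x across the short side (32 mm), y along the long side, z up out of the picture. It belongs in the brass frame, either way round.
- walnut_frame: Shallow dark brown walnut floater frame for the sea panel, face up, fixed on the felt board: outside 94 x 128 mm, opening 78 x 112 mm, moulding 8 mm wide, 11 mm high. The panel lies on its black back, 4 mm above the underside, and stands 15 mm proud. Origin at the centre of its underside; x across the short side, y along the long, z up.
- white_frame: Shallow white floater frame for the poppy panel, face up, fixed on the felt board: outside 82 x 110 mm, opening 66 x 94 mm, moulding 8 mm wide, 11 mm high. The panel lies on its black back, 4 mm above the underside, and stands 15 mm proud. Origin at the centre of its underside; x across the short side, y along the long, z up.
- black_frame: Shallow black floater frame for the birch panel, face up, fixed on the felt board: outside 71 x 92 mm, opening 55 x 76 mm, moulding 8 mm wide, 11 mm high. The panel lies on its black back, 4 mm above the underside, and stands 15 mm proud. Origin at the centre of its underside; x across the short side, y along the long, z up.
- brass_frame: Shallow gold-coloured brass floater frame for the lemon panel, face up, fixed on the felt board: outside 60 x 74 mm, opening 44 x 58 mm, moulding 8 mm wide, 11 mm high. The panel lies on its black back, 4 mm above the underside, and stands 15 mm proud. Origin at the centre of its underside; x across the short side, y along the long, z up.
- varnish_cup: Bystander: small open brass cup with varnish, 44 mm across, 25 mm high, loose on the board (its grey felt top lies 32 mm above the table); origin at the centre of its underside, z up. Not to be disturbed.
- blue_jar: Bystander: glass jar of blue pigment with a white lid, 57 mm across, 69 mm high, loose on the board; origin at the centre of its underside, z up. Not to be disturbed.

How it is judged (in metres and radians):
At the end, for the whole second after the job is handed in: Each of the four panels lies picture up in its own frame: centre within 9 mm of the frame's centre, flat on the back (underside less than 6.5 mm above the frame's underside, tilt under 0.06 rad), its sides within 0.17 rad of the frame's (either way round), at rest and let go (horizontal distance between sea_panel and walnut_frame below 0.009 m and z of sea_panel in the frame of walnut_frame below 0.0065 m and angle between each of sea_panel, poppy_panel, birch_panel, lemon_panel's own z axis and vertical below 0.06 rad and angle between the x axis of sea_panel and the x axis of walnut_frame, either way round below 0.17 rad and linear speed of each of sea_panel, poppy_panel, birch_panel, lemon_panel below 0.01 m/s and contact force between the fingers and sea_panel below 0.05 N and horizontal distance between poppy_panel and white_frame below 0.009 m and z of poppy_panel in the frame of white_frame below 0.0065 m and angle between the x axis of poppy_panel and the x axis of white_frame, either way round below 0.17 rad and contact force between the fingers and poppy_panel below 0.05 N and horizontal distance between birch_panel and black_frame below 0.009 m and z of birch_panel in the frame of black_frame below 0.0065 m and angle between the x axis of birch_panel and the x axis of black_frame, either way round below 0.17 rad and contact force between the fingers and birch_panel below 0.05 N and horizontal distance between lemon_panel and brass_frame below 0.009 m and z of lemon_panel in the frame of brass_frame below 0.0065 m and angle between the x axis of lemon_panel and the x axis of brass_frame, either way round below 0.17 rad and contact force between the fingers and lemon_panel below 0.05 N); the robot touches nothing.
It fails at once if a painting is dropped (moves faster than 0.6 m/s out of the fingers) ((contact force between the fingers and sea_panel below 0.02 N and linear speed of sea_panel above 0.6 m/s) or (contact force between the fingers and poppy_panel below 0.02 N and linear speed of poppy_panel above 0.6 m/s) or (contact force between the fingers and birch_panel below 0.02 N and linear speed of birch_panel above 0.6 m/s) or (contact force between the fingers and lemon_panel below 0.02 N and linear speed of lemon_panel above 0.6 m/s)).
It fails at once if a painting is tipped over (more than 0.7 rad) (angle between any of sea_panel, poppy_panel, birch_panel, lemon_panel's own z axis and vertical above 0.7 rad).
It fails at once if the varnish cup or the blue jar is shifted by more than 25 mm or tilted by more than 0.3 rad (distance of any of varnish_cup, blue_jar from where it was at the start of the episode above 0.025 m or angle between any of varnish_cup, blue_jar's own z axis and vertical above 0.3 rad).
It also fails if it takes over 106 s, if anything falls off the work surface, if the arm or the gripper's body presses on something with over 40 N, if the wrist force passes 120 N, or if a joint passes its speed limit or range.

ROBOT

A 7-joint arm with a two-finger parallel gripper is mounted at the origin on a cart in front of the work surface, level with it; the furniture and walls round the work are solid. World frame = base frame: x ahead of the robot, y to its left, z up, the work surface at z = 0. Lengths are in mm, angles in rad, forces in N, time in s.
With the tool pointing down it reaches from about 400 to 875 mm from the base axis. Payload 4.4 kg.
Tool frame: the origin (TCP) lies midway between the tips of the shut fingers; the grasp point (between the pads) lies ctrl.grip_depth behind it (ctrl.grip_depth is the distance from the TCP to the grasp point, in mm); z points along the fingers, y is the line along which they close (so a half turn about z gives the same grasp; the last joint's range is limited). The gripper opens to 85 mm and grips with 20 to 120 N. Pads are 22 mm wide; open, the fingers measure 114 mm over their backs; the gripper's body (76 mm by 85 mm) begins 54 mm behind the grasp point. The pads swing forward as they close: fully open they stand 13 mm farther back than shut.
Start: joints at [-0.066, 0.628, 0.038, 1.517, -0.027, 0.996, -0.02], TCP at [650.014, 0.027, 231.313] pointing down, gripper open.
Joint ranges: [-3.06, 3.06], [-0.37, 2.12], [-1.25, 1.32], [0.18, 2.47], [-1.1, 4.24], [0.23, 1.98], [-2.94, 2.94]. Speed limits (rad/s): [2.57, 2.57, 3.14, 3.14, 3.14, 3.14, 3.14].

INTERFACE

Orientations are given as [roll, pitch, yaw] about the fixed x, y, z axes, in that order (R = Rz(yaw) Ry(pitch) Rx(roll)).
In Python, from cell import ctrl gives the robot as it stands.
- The arm moves only by the tool carry_out, never from a script. Its argument "deltas" is one flat list of numbers, 7 for each row, row after row: the turn, a rotation vector about the tool's x, y, z in degrees, then the shift along the tool's x, y, z in m, then the closure, from -1 (fully open) to 1 (shut). In form: [wx, wy, wz, dx, dy, dz, claw, wx, wy, wz, dx, dy, dz, claw, ...]. A call has 1 to 12 rows; each row shifts and turns the commanded pose from where the row before left it, along the tool's axes as they then stand; what a row does not reach is not made up. A row lasts 1/8 s, in which the tool goes at most 62.5 mm and 10.7 degrees, less where a joint would pass 70% of its speed; a pose out of reach is approached as far as the arm can. A call with a gripper value outside its range is refused whole. The fingers move at their own pace and stop on an object; the grip force is fixed at half the most. Time passes only in rows, so rows that do not move let the fingers close. It gives the time, the measured TCP pose, the force, the opening and the grip force at its end, in the units of the state.
- ctrl.read_state(): the state, without advancing time (a new reading comes with each control period).
- ctrl.get_image(name): name is "scene" or "side" or "wrist"; returns the picture (420x560x3 uint8, red, green, blue); there is no depth.
- ctrl.calibration(name): a dict with "mtx" (3x3 intrinsics, pixels), "distortion" ([k1, k2, p1, p2, k3] as OpenCV has them; the pictures are not rectified), "R" (3x3) and "t" (3): a world point X has camera coordinates R X + t. Camera axes: x right, y down, z forward; pixel columns grow to the right and rows downward; lengths in mm; the calibration is good to about 2 mm. A picture is of the moment at which its call begins: read the wrist's pose just before it. calibration takes no time and is no camera call; for the wrist camera it gives the pose at the moment of the call.
- ctrl.finish_job(): hands the job in; it is judged then, once.
The state is a dict: "clock": time; "qpos": joint angles; "qd": joint speeds; "tau": joint torques, N m; "eef_pos": TCP position; "tool_rot": TCP orientation; "force": force on the tool from outside, world axes, zero at the start; "torque": the same for the moment, N m; "width": finger opening in mm; "gripper_force": force on a finger pad.
Only numpy, scipy, OpenCV 4.12 (cv2) and the standard library are available. Lean on these libraries where they do the work, as an engineer would, in place of code of your own. Each camera call takes 0.05 s, during which the arm holds its last target. There are 200 camera calls.

## Working session

There is one attempt and no reset: what is moved stays moved. The work goes in short steps, Python scripts to look and compute and a tool call to move; the robot and the scene stay as the last step left them, time stands still between calls to the robot, and variables do not carry over. Pictures are saved under pics/ and viewed, at most 17 in all, crops included, and the job is handed in when it is done.

Besides the shell and the picture viewer there is one more tool, called as name(argument=value, ...) on one line, values as JSON. carry_out: Moves the arm, as the interface text tells. Its arguments: {"type":"object","properties":{"deltas":{"type":"array"}},"required":["deltas"]}

```bash
ls; mkdir -p pics; python3 - <<'E'
from cell import ctrl
import cv2,numpy as np
print(ctrl.grip_depth); s=ctrl.read_state(); print({k:np.round(v,3) for k,v in s.items()})
for n in ["scene","side","wrist"]:
    c=ctrl.calibration(n); print(n,np.round(c["mtx"],1).tolist(),np.round(c["distortion"],3),np.round(c["R"],3).tolist(),np.round(c["t"],1))
    cv2.imwrite(f"pics/{n}0.png",ctrl.get_image(n)[:,:,::-1])
E
```

```text
pics
18.700000000000003
{'clock': np.float64(0.0), 'qpos': array([-0.066,  0.629,  0.038,  1.518, -0.027,  0.996, -0.02 ]), 'qd': array([-0.001,  0.003, -0.   ,  0.001,  0.   ,  0.   ,  0.   ]), 'tau': array([-1.0000e-03, -5.6341e+01,  1.2260e+00, -1.9345e+01,  1.1000e-02,
        1.1000e-02, -0.0000e+00]), 'eef_pos': array([6.49350e+02, 4.90000e-02, 2.30383e+02]), 'tool_rot': array([-3.14 , -0.   ,  1.571]), 'force': array([ 0.362,  1.297, -0.053]), 'torque': array([-0.04 ,  0.012,  0.014]), 'gripper_force': np.float64(0.0), 'width': np.float64(85.195)}
scene [[528.5, 0.0, 283.1], [0.0, 528.5, 212.8], [0.0, 0.0, 1.0]] [-0.019  0.     0.     0.     0.   ] [[0.847, -0.531, -0.011], [-0.364, -0.565, -0.74], [0.387, 0.631, -0.672]] [-478.6  286.8 1013.4]
side [[384.1, 0.0, 273.4], [0.0, 384.1, 208.4], [0.0, 0.0, 1.0]] [-0.098  0.     0.     0.     0.   ] [[0.999, -0.03, -0.024], [-0.036, -0.514, -0.857], [0.014, 0.857, -0.515]] [-557.   108.2  920.9]
wrist [[317.4, 0.0, 282.6], [0.0, 317.4, 208.7], [0.0, 0.0, 1.0]] [-0.048  0.     0.     0.     0.   ] [[1.0, 0.0, -0.001], [0.0, -0.967, 0.256], [-0.001, -0.256, -0.967]] [-649.8  -32.5  379.4]
```

View pics/scene0.png

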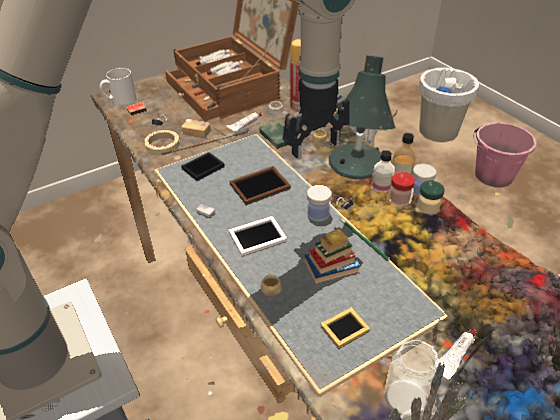

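View pics/side0.png

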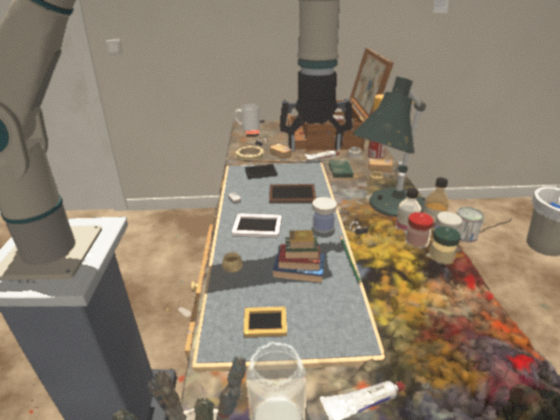

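View pics/wrist0.png

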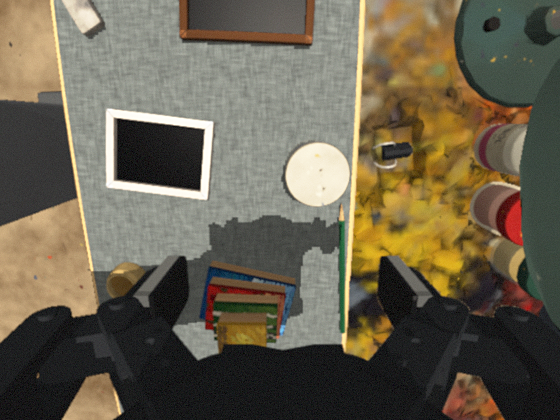

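The three views show the lemon/birch/poppy/sea stack (wrist image ~(245,310)), white frame at (160,155), walnut above it, jar (318,174) and cup (125,280). The scene image adds brass at (345,328) and black at (203,165). Next I'll turn the tool 90° and rise, so one wrist view covers the board.

carry_out(deltas=[0, 0, -10, 0, 0, -0.012, -1, 0, 0, -10, 0, 0, -0.012, -1, 0, 0, -10, 0, 0, -0.012, -1, 0, 0, -10, 0, 0, -0.012, -1, 0, 0, -10, 0, 0, -0.012, -1, 0, 0, -10, 0, 0, -0.012, -1, 0, 0, -10, 0, 0, -0.012, -1, 0, 0, -10, 0, 0, -0.012, -1, 0, 0, -10, 0, 0, -0.012, -1, 0, 0, 0, 0, 0, 0, -1, 0, 0, 0, 0, 0, 0, -1])

```text
clock: 1.52
eef_pos: [649.6, -0.2, 338.6]
tool_rot: [-3.141, -0.001, 3.139]
force: [0.4, -0.3, -0.4]
width: 85.8
gripper_force: 0.0
```

```bash
cat > h.py <<'E'
from cell import ctrl
import cv2,numpy as np
def snap(n,f=None):
    c=ctrl.calibration(n); im=ctrl.get_image(n)
    if f: cv2.imwrite("pics/"+f,im[:,:,::-1])
    return c,im
def cast(c,px,z):
    u=cv2.undistortPoints(np.float64(px).reshape(-1,1,2),c["mtx"],c["distortion"])[:,0]
    d=np.c_[u,np.ones(len(u))]@c["R"]; C=-c["R"].T@c["t"]
    return C[:2]+d[:,:2]*((z-C[2])/d[:,2])[:,None]
def rect(P):
    "centre, short, long, yaw(deg) of long side in (-90,90]"
    (x,y),(w,h),a=cv2.minAreaRect(np.float32(P))
    if w<h: w,h,a=h,w,a+90
    return np.round([x,y,h,w,(a+89.99)%180-89.99],1)
def blobs(m,amin=150):
    m=cv2.morphologyEx(m.astype(np.uint8)*255,cv2.MORPH_OPEN,np.ones((3,3)))
    return [q for q in cv2.findContours(m,cv2.RETR_EXTERNAL,cv2.CHAIN_APPROX_NONE)[0] if cv2.contourArea(q)>amin]
E
python3 - <<'E'
from h import *
s=ctrl.read_state();print(s["eef_pos"],s["tool_rot"],s["qpos"].round(2),s["clock"])
c,im=snap("wrist","w1.png");np.savez("w1.npz",im=im,**c)
E
```

```text
[ 6.49627947e+02 -1.53593591e-01  3.38554029e+02] [-3.14145791e+00 -1.22468650e-03  3.13861085e+00] [ 0.17  0.56 -0.38  1.36  0.21  1.26  1.35] 1.525
```

View pics/w1.png

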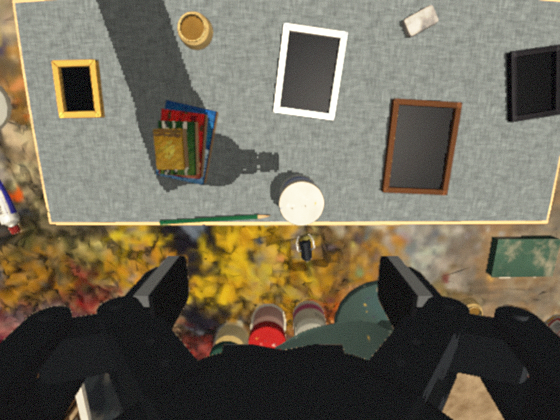

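The wrist view shows brass at (77,88), the stack near (185,145), white at (311,71), walnut at (422,146), black cut off at (540,82), cup (194,30) and jar (301,200). I'll measure them now.

```bash
cat > m.py <<'E'
from h import *
d=np.load("w1.npz");im=d["im"];c={k:d[k] for k in("mtx","distortion","R","t")}
hsv=cv2.cvtColor(im,cv2.COLOR_RGB2HSV).astype(int);H,S,V=[hsv[:,:,i] for i in range(3)]
felt=np.median(im[40:60,230:260].reshape(-1,3),0);print("felt",felt)
dev=np.abs(im.astype(int)-felt).max(2)
rois=dict(brass=(40,45,115,130),white=(262,12,360,132),walnut=(372,88,472,208),black=(490,30,560,135))
for n,(x0,y0,x1,y1) in rois.items():
    m=np.zeros(H.shape,bool);m[y0:y1,x0:x1]=(dev>45)[y0:y1,x0:x1]
    b=max(blobs(m),key=cv2.contourArea);print(n,rect(cast(c,b,37.5)))
hues=dict(lemon=(20,32,120),birch=(33,85,98),poppy=(0,9,76),sea=(98,115,54))
for n,(a,b_,z) in hues.items():
    m=np.zeros(H.shape,bool);m[90:195,140:225]=((H>=a)&(H<=b_)&(S>90)&(V>50))[90:195,140:225]
    for b in blobs(m,60): print(n,cv2.boundingRect(b),rect(cast(c,b,z)))
for n,p,z in(("cup",(194,28),57),("jar",(301,202),101)):print(n,cast(c,p,z))
E
python3 m.py; python3 -c "
import cv2;i=cv2.imread('pics/w1.png')[85:200,135:235];cv2.imwrite('pics/c1.png',cv2.resize(i,None,fx=5,fy=5,interpolation=2))"
```

```text
felt [152. 156. 146.]
brass [ 5.349e+02 -2.753e+02  6.650e+01  7.510e+01 -5.000e-01]
white [518.7  36.9  83.9 112.3  -7.5]
walnut [616.3 192.3 100.8 130.   -2.7]
black [528.7 342.   79.2  94.1  10.2]
lemon (156, 140, 28, 30) [ 6.176e+02 -1.278e+02  3.080e+01  3.280e+01 -4.000e-01]
birch (187, 126, 9, 49) [ 614.8 -108.8    8.8   57.3   -2.6]
poppy (195, 114, 10, 13) [ 579.2 -101.5   11.3   14.5   -0.6]
poppy (169, 112, 25, 10) [ 574.7 -124.6   10.6   29.9   85.1]
sea (165, 101, 51, 32) [ 573.9 -120.7   28.4   66.3   75.8]
cup [[ 468.96318147 -106.82617379]]
jar [[678.21712287  23.83762415]]
```

View pics/c1.png

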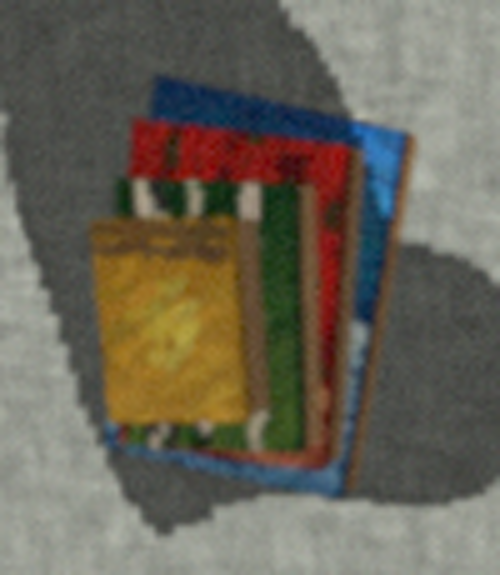

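The lemon's top is at crop corners (90,220), (238,216), (246,418) and (108,422), which is about (617,-127). The panels below are each turned slightly. Next is a closer look from straight above.

carry_out(deltas=[0, 0, 0, 0, -0.025, -0.0, -1, 0, 0, 0, 0, -0.025, 0.02, -1, 0, 0, 0, 0, -0.025, 0.02, -1, 0, 0, 0, 0, -0.025, 0.02, -1, 0, 0, 0, 0, -0.025, 0.03, -1, 0, 0, 0, 0, 0, 0, -1, 0, 0, 0, 0, 0, 0, -1])

```text
clock: 2.45
eef_pos: [650.6, -123.2, 250.1]
tool_rot: [3.14, 0.001, -3.141]
force: [0.3, -0.1, 1.1]
width: 85.5
gripper_force: 0.0
```

```bash
python3 - <<'E'
from h import *
s=ctrl.read_state();print(s["eef_pos"],s["tool_rot"])
c,im=snap("wrist","w2.png");np.savez("w2.npz",im=im,**c)
P=np.array([[c["R"]@[617,-127,120]+c["t"]]])[0];print(P)
cv2.imwrite("pics/c2.png",cv2.resize(im[100:330,180:400,::-1],None,fx=2.6,fy=2.6,interpolation=2))
E
```

```text
[ 650.58144075 -123.18368447  250.07178825] [ 3.14013497e+00  1.01378532e-03 -3.14104936e+00]
[[ -5.18876175 -40.95707573 272.5152974 ]]
```

View pics/c2.png

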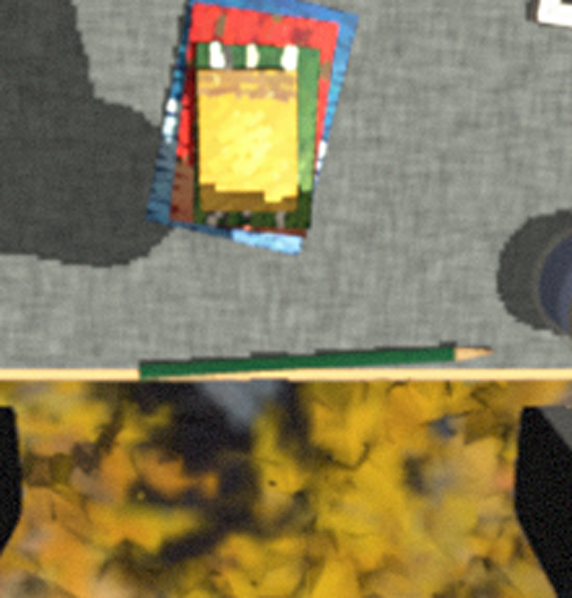

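The stack is seen from above: lemon crop corners (198,68), (299,70), (297,212), (196,207), with birch, poppy and sea progressively rotated beneath it.

```bash
python3 - <<'E'
from h import *
d=np.load("w2.npz");c={k:d[k] for k in("mtx","distortion","R","t")}
f=lambda p:np.array(p)/2.6+[180,100]
for n,p,z in(("lemon",[(198,68),(299,70),(297,212),(196,207)],120),("birch",[(196,43),(319,47),(311,232),(193,222)],98),
 ("poppy",[(192,3),(340,22),(170,218)],76),("sea",[(357,15),(147,219),(300,253)],54)):
    P=cast(c,f(p),z);print(n,rect(P),P.round(0).tolist())
s=cast(c,f([(357,15),(147,219)]),54);print("sea ctr",s.mean(0)); 
E
```

```text
lemon [ 611.3 -128.2   33.9   46.4   -1.1] [[588.0, -144.0], [588.0, -111.0], [635.0, -112.0], [633.0, -146.0]]
birch [ 612.9 -126.1   43.1   65.3   -1.8] [[580.0, -146.0], [581.0, -104.0], [646.0, -106.0], [642.0, -149.0]]
poppy [ 593.3 -144.1   45.3   98.   -41.4] [[565.0, -149.0], [572.0, -95.0], [645.0, -159.0]]
sea [ 608.8 -128.9   65.8   98.7  -12.6] [[568.0, -86.0], [650.0, -172.0], [664.0, -108.0]]
sea ctr [ 608.70530747 -128.86478118]
```

carry_out(deltas=[0, 0, 0, 0.01, -0.001, 0.02, -1, 0, 0, 0, 0.01, -0.001, 0.02, -1, 0, 0, 0, 0.01, -0.001, 0.02, -1, 0, 0, 0, 0.0095, -0.002, 0.02, -1, 0, 0, 0, 0, 0, 0.02, -1, 0, 0, 0, 0, 0, 0.022, -1, 0, 0, 0, 0, 0, 0.018, -1, 0, 0, 0, 0, 0, 0, -1, 0, 0, 0, 0, 0, 0, 1, 0, 0, 0, 0, 0, 0, 1, 0, 0, 0, 0, 0, 0, 1, 0, 0, 0, 0, 0, 0, 1])

```text
clock: 4.0
eef_pos: [611.3, -130.1, 110.3]
tool_rot: [-3.141, 0.002, 3.141]
force: [-0.6, 0.3, 4.9]
width: 30.4
gripper_force: 59.9
```

Lemon gripped. I'll lift it, go towards brass and look.

carry_out(deltas=[0, 0, 0, 0, 0, -0.005, 1, 0, 0, 0, 0, 0, -0.02, 1, 0, 0, 0, 0, 0, -0.025, 1, 0, 0, 0, 0, -0.02, -0.025, 1, 0, 0, 0, 0.006, -0.03, -0.025, 1, 0, 0, 0, 0.01, -0.03, 0, 1, 0, 0, 0, 0.01, -0.03, 0, 1, 0, 0, 0, 0.01, -0.02, 0, 1, 0, 0, 0, 0, -0.01, 0, 1, 0, 0, 0, 0, 0, 0, 1, 0, 0, 0, 0, 0, 0, 1])

```text
clock: 5.38
eef_pos: [575.3, -268.2, 209.3]
tool_rot: [3.14, 0.0, -3.14]
force: [-0.3, -0.2, 0.1]
width: 30.1
gripper_force: 59.4
```

```bash
python3 - <<'E'
from h import *
s=ctrl.read_state();print(s["eef_pos"],s["tool_rot"],s["width"])
c,im=snap("wrist","w3.png");np.savez("w3.npz",im=im,**c)
hsv=cv2.cvtColor(im,cv2.COLOR_RGB2HSV).astype(int);H,S,V=[hsv[:,:,i] for i in range(3)]
m=(H>=15)&(H<=32)&(S>100)&(V>60)
for b in blobs(m,300):print(cv2.boundingRect(b),rect(cast(c,b,37.5)))
E
```

```text
[ 575.26857546 -268.16263774  209.28285515] [ 3.14024722e+00  4.95186805e-04 -3.13953849e+00] 30.07757566314765
(237, 318, 94, 32) [ 745.4 -265.5   42.3  108.5  -90. ]
(516, 316, 44, 56) [763.4  55.4  47.4 101.8  57.5]
(468, 316, 51, 19) [737.1 -19.9  24.7  62.5  88.5]
(248, 212, 71, 102) [ 6.581e+02 -2.659e+02  7.640e+01  1.191e+02 -1.000e-01]
(243, 110, 64, 79) [ 535.7 -274.5   61.7   75.4   -0.8]
(426, 54, 52, 48) [ 466.6 -106.7   42.2   49.6  -84.2]
(134, 21, 75, 195) [ 507.7 -376.9   67.7  183.6   -5.6]
(218, 0, 342, 28) [ 410.5 -165.9   24.1  317.6  -88.5]
(0, 0, 32, 21) [ 405.  -514.6   17.3   32.5   86.8]
```

View pics/w3.png

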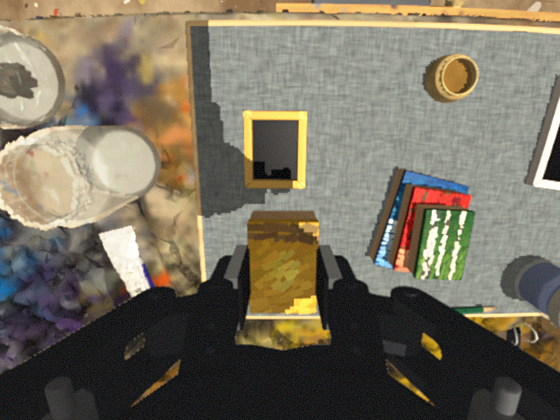

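Brass is at pixel (275,149), which is (535.7,-274.5), with 61.7x75.4 as expected. The lemon is held level at (283,262).

```bash
python3 - <<'E'
from h import *
d=np.load("w3.npz");c={k:d[k] for k in("mtx","distortion","R","t")}
print(rect(cast(c,[(248,220),(319,220),(318,315),(248,315)],219)))
P=cast(c,[(248,222),(317,222),(319,314),(248,314)],219);print(P.round(1))
E
```

```text
[ 575.8 -266.9   33.8   48.1    0. ]
[[ 552.7 -282.5]
 [ 552.7 -252. ]
 [ 599.2 -249.5]
 [ 599.2 -283.8]]
```

carry_out(deltas=[0, 0, 0, 0.015, -0.003, 0.02, 1, 0, 0, 0, 0.015, -0.0035, 0.02, 1, 0, 0, 0, 0.0095, 0, 0.025, 1, 0, 0, 0, 0, 0, 0.025, 1, 0, 0, 0, 0, 0, 0.025, 1, 0, 0, 0, 0, 0, 0.02, 1, 0, 0, 0, 0, 0, 0.01, 1, 0, 0, 0, 0, 0, 0.005, 1, 0, 0, 0, 0, 0, 0.005, 1, 0, 0, 0, 0, 0, 0, 1, 0, 0, 0, 0, 0, 0, 1])

```text
clock: 6.8
eef_pos: [535.3, -276.6, 54.8]
tool_rot: [-3.141, 0.001, 3.141]
force: [0.0, 0.1, -0.0]
width: 30.1
gripper_force: 59.4
```

carry_out(deltas=[0, 0, 0, 0, 0.002, 0.002, 1, 0, 0, 0, 0, 0, 0.002, 1, 0, 0, 0, 0, 0, 0.002, 1, 0, 0, 0, 0, 0, 0, 1, 0, 0, 0, 0, 0, 0, 1])

```text
clock: 7.42
eef_pos: [535.0, -274.4, 48.3]
tool_rot: [3.141, -0.0, -3.142]
force: [0.3, 1.2, 1.7]
width: 30.0
gripper_force: 59.5
```

carry_out(deltas=[0, 0, 0, 0, 0, 0, 0, 0, 0, 0, 0, 0, 0, -0.2, 0, 0, 0, 0, 0, 0, -0.2, 0, 0, 0, 0, 0, -0.02, -0.2, 0, 0, 0, 0, 0, -0.03, -0.2, 0, 0, 0, 0, 0.02, -0.05, -0.2, 0, 0, 0, -0.025, 0.03, -0.05, -1, 0, 0, 0, -0.03, 0.03, -0.022, -1, 0, 0, 0, -0.03, 0.03, 0, -1, 0, 0, 0, -0.03, 0.038, 0, -1, 0, 0, 0, 0, 0, 0, -1, 0, 0, 0, 0, 0, 0, -1])

```text
clock: 8.93
eef_pos: [649.1, -127.3, 219.2]
tool_rot: [-3.141, -0.001, -3.141]
force: [0.2, -0.6, -0.6]
width: 85.6
gripper_force: 0.0
```

```bash
python3 - <<'E'
from h import *
s=ctrl.read_state();print(s["eef_pos"],s["tool_rot"],s["width"])
c,im=snap("wrist","w4.png");np.savez("w4.npz",im=im,**c)
hsv=cv2.cvtColor(im,cv2.COLOR_RGB2HSV).astype(int);H,S,V=[hsv[:,:,i] for i in range(3)]
m=(H>=15)&(H<=32)&(S>100)&(V>60)
for b in blobs(m,300):
  if cv2.boundingRect(b)[0]<200:print(cv2.boundingRect(b),rect(cast(c,b,58)))
E
```

```text
[ 649.1451166  -127.33683663  219.19615004] [-3.14084191e+00 -1.09926639e-03 -3.14139815e+00] 85.63944393040461
(9, 260, 141, 60) [ 756.7 -350.2   65.   174.6  -77.3]
(172, 256, 222, 105) [ 778.1 -127.4  130.4  248.   -87.6]
(93, 31, 71, 82) [ 537.6 -266.1   60.5   70.1   -0.6]
(5, 6, 59, 130) [ 5.361e+02 -3.580e+02  4.540e+01  1.132e+02  1.000e-01]
```

View pics/w4.png

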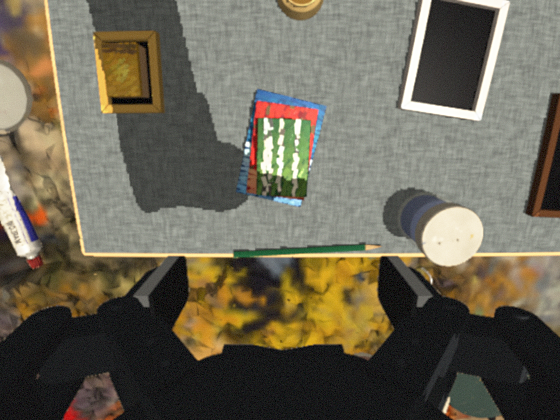

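The lemon sits in brass at (127,72). Birch is now on top, with corners about (258,119), (310,119), (307,200) and (255,196), and the white frame is at (455,57).

```bash
python3 - <<'E'
from h import *
d=np.load("w4.npz");im=d["im"];c={k:d[k] for k in("mtx","distortion","R","t")}
P=cast(c,[(258,119),(310,119),(307,200),(255,196)],98);print(rect(P),P.round(0).tolist(),P.mean(0))
m=np.zeros(im.shape[:2],bool);m[:125,395:515]=(im[:125,395:515].min(2)>195)
for b in blobs(m):print(rect(cast(c,b,37.5)))
E
```

```text
[ 613.6 -127.    44.6   67.2   -1. ] [[580.0, -146.0], [580.0, -104.0], [648.0, -105.0], [644.0, -150.0]] [ 613.11380666 -126.33654321]
[518.3  39.3  83.8 112.   -7.5]
```

carry_out(deltas=[0, 0, 2, 0.01, 0.001, 0.02, -1, 0, 0, 0, 0.01, 0, 0.02, -1, 0, 0, 0, 0.01, 0, 0.02, -1, 0, 0, 0, 0.0065, 0, 0.02, -1, 0, 0, 0, 0, 0, 0.02, -1, 0, 0, 0, 0, 0, 0.02, -1, 0, 0, 0, 0, 0, 0.016, -1, 0, 0, 0, 0, 0, 0, -1, 0, 0, 0, 0, 0, 0, 1, 0, 0, 0, 0, 0, 0, 1, 0, 0, 0, 0, 0, 0, 1, 0, 0, 0, 0, 0, 0, 1])

```text
clock: 10.48
eef_pos: [614.1, -125.1, 84.8]
tool_rot: [-3.141, 0.002, 3.107]
force: [0.2, 0.1, 6.7]
width: 41.6
gripper_force: 62.6
```

carry_out(deltas=[0, 0, 0, 0, 0, -0.005, 1, 0, 0, 0, 0, 0, -0.02, 1, 0, 0, 0, 0, 0.0, -0.03, 1, 0, 0, 0, 0, 0.02, -0.03, 1, 0, 0, 0, 0, 0.04, -0.015, 1, 0, 0, 0, 0.005, 0.05, 0, 1, 0, 0, 0, 0.005, 0.055, 0, 1, 0, 0, 0, 0.005, 0.055, 0, 1, 0, 0, 0, 0.005, 0.055, 0, 1, 0, 0, 0, 0.01, 0.055, 0, 1, 0, 0, 0, 0.01, 0.055, 0, 1, 0, 0, 0, 0, 0.045, 0, 1])

```text
clock: 11.98
eef_pos: [586.6, 309.0, 183.6]
tool_rot: [3.141, -0.001, 3.109]
force: [1.2, -0.2, -0.8]
width: 41.2
gripper_force: 61.9
```

carry_out(deltas=[0, 0, -10, 0, 0.02, 0, 1, 0, 0, 0, 0, 0, 0, 1, 0, 0, 0, 0, 0, 0, 1, 0, 0, 0, 0, 0, 0, 1])

```text
clock: 12.48
eef_pos: [589.5, 323.9, 183.6]
tool_rot: [-3.14, -0.0, -3.006]
force: [0.2, -0.8, -0.7]
width: 41.1
gripper_force: 61.9
```

```bash
python3 - <<'E'
from h import *
s=ctrl.read_state();print(s["eef_pos"],s["tool_rot"],s["width"])
c,im=snap("wrist","w5.png");np.savez("w5.npz",im=im,**c)
m=(im.max(2)<75)
for b in blobs(m,300):print(cv2.boundingRect(b),rect(cast(c,b,37.5)))
E
```

```text
[589.46442603 323.93773177 183.55016042] [-3.14015321e+00 -1.06500480e-04 -3.00591045e+00] 41.10933068682663
(0, 247, 560, 173) [756.9 343.2 233.1 698.4 -82.1]
(246, 198, 61, 55) [615.2 323.1  48.1  62.5  70.2]
(273, 165, 30, 20) [569.5 326.7  17.6  26.7 -82.2]
(97, 136, 91, 131) [616.9 189.8  83.1 116.3  -2.2]
```

View pics/w5.png

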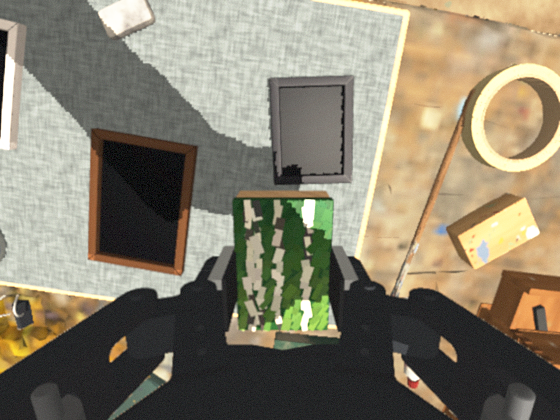

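The black frame outline has corners at about (270,78), (353,76), (351,181) and (275,184). Birch is held squarely at (284,264), and walnut is at (142,202).

```bash
python3 - <<'E'
from h import *
d=np.load("w5.npz");im=d["im"];c={k:d[k] for k in("mtx","distortion","R","t")}
for p,z in(([(270,78),(353,76),(351,181),(275,184)],37.5),([(234,198),(333,198),(331,330),(237,329)],197),([(93,129),(196,145),(182,274),(89,258)],37.5)):
    P=cast(c,p,z);print(rect(P),P.round(1).tolist(),P.mean(0), np.degrees(np.arctan2(*(P[3]-P[0])[::-1])),np.degrees(np.arctan2(*(P[2]-P[1])[::-1])))
im2=cv2.resize(im[50:200,240:380,::-1],None,fx=4,fy=4,interpolation=2);cv2.imwrite("pics/c5.png",im2)
E
```

```text
[528.  343.4  71.3  92.5  10.1] [[488.8, 300.2], [477.3, 370.6], [567.4, 385.8], [579.8, 316.5]] [528.31065122 343.27389844] 10.123249360354459 9.598158108793696
[587.1 325.7  44.9  64.6   7.1] [[558.2, 300.0], [552.6, 341.3], [616.4, 351.9], [621.9, 307.4]] [587.26659664 325.15112892] 6.658014340614607 9.438949841127263
[616.8 190.9  95.  130.   -2.5] [[551.7, 146.8], [554.0, 241.2], [683.5, 235.5], [679.6, 140.5]] [617.19443289 191.00373678] -2.83860450792367 -2.5482053130709845
```

View pics/c5.png

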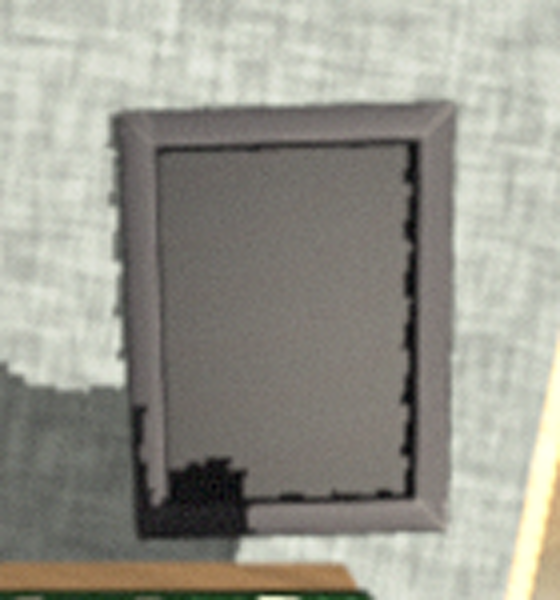

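carry_out(deltas=[0, 0, -2, 0, 0, 0, 1, 0, 0, 0, 0.02, 0.01, 0.02, 1, 0, 0, 0, 0.02, 0.01, 0.02, 1, 0, 0, 0, 0.0154, 0.0084, 0.02, 1, 0, 0, 0, 0, 0, 0.02, 1, 0, 0, 0, 0, 0, 0.02, 1, 0, 0, 0, 0, 0, 0.015, 1, 0, 0, 0, 0, 0, 0.01, 1, 0, 0, 0, 0, 0, 0.005, 1, 0, 0, 0, 0, 0, 0, 1, 0, 0, 0, 0, 0, 0, 1])

```text
clock: 13.9
eef_pos: [529.8, 344.8, 54.1]
tool_rot: [3.141, 0.001, -2.967]
force: [-0.1, -0.2, -0.0]
width: 41.1
gripper_force: 61.9
```

carry_out(deltas=[0, 0, 0, 0, -0.002, 0.003, 1, 0, 0, 0, 0, 0, 0.003, 1, 0, 0, 0, 0, 0, 0.002, 1, 0, 0, 0, 0, 0, 0.001, 1, 0, 0, 0, 0, 0, 0, 1, 0, 0, 0, 0, 0, 0, 1])

```text
clock: 14.65
eef_pos: [529.6, 342.4, 44.8]
tool_rot: [-3.141, -0.0, -2.967]
force: [-1.6, -0.7, 4.1]
width: 41.4
gripper_force: 62.3
```

carry_out(deltas=[0, 0, 0, 0, 0, 0, -0.2, 0, 0, 0, 0, 0, 0, -0.4, 0, 0, 0, 0, 0, 0, -0.4, 0, 0, 0, 0, 0, -0.02, -0.4, 0, 0, 0, 0, 0, -0.04, -0.4, 0, 0, 8.7, 0, 0, -0.05, -0.4, 0, 0, 8.7, 0, 0, -0.02, -0.4, 0, 0, 0, 0, 0, -0.01, -1])

```text
clock: 15.65
eef_pos: [530.4, 343.2, 187.5]
tool_rot: [3.139, 0.003, 3.014]
force: [0.6, 0.5, -1.1]
width: 76.0
gripper_force: 0.0
```

carry_out(deltas=[0, 0, 0, -0.02, -0.03, 0, -1, 0, 0, 0, -0.02, -0.05, 0, -1, 0, 0, 0, -0.02, -0.05, 0, -1, 0, 0, 0, -0.02, -0.055, 0, -1, 0, 0, 0, -0.02, -0.055, 0, -1, 0, 0, 0, -0.02, -0.055, 0, -1, 0, 0, 0, -0.02, -0.055, 0, -1, 0, 0, 0, -0.02, -0.05, 0, -1, 0, 0, 0, -0.015, -0.04, 0, -1, 0, 0, 0, 0, -0.011, 0, -1, 0, 0, 0, 0, 0, 0, -1, 0, 0, 0, 0, 0, 0, -1])

```text
clock: 17.15
eef_pos: [645.0, -124.6, 184.6]
tool_rot: [3.14, -0.001, 3.016]
force: [0.9, -1.9, 0.8]
width: 85.6
gripper_force: 0.0
```

```bash
python3 - <<'E'
from h import *
s=ctrl.read_state();print(s["eef_pos"],s["tool_rot"],s["width"])
c,im=snap("wrist","w6.png");np.savez("w6.npz",im=im,**c)
P=c["R"]@np.array([608,-127,76])+c["t"];print((c["mtx"]@P)[:2]/P[2])
E
```

```text
[ 645.02708148 -124.62839854  184.58599551] [ 3.13987603e+00 -6.02606402e-04  3.01606782e+00] 85.61369756727063
[271.93668183 160.87146446]
```

View pics/w6.png

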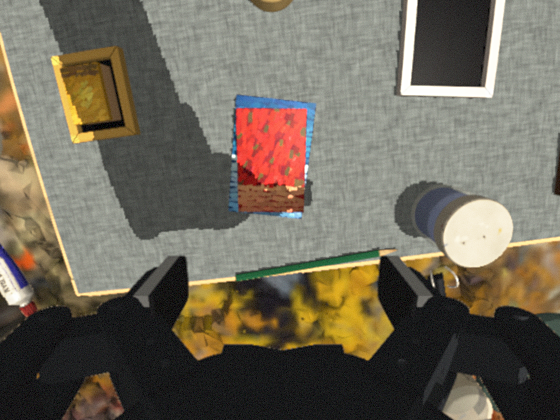

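Poppy is on top, with corners at about (237,107), (308,107), (304,213) and (236,209). Sea peeks out at (236,95), (315,102), (302,219) and (230,211).

```bash
python3 - <<'E'
from h import *
d=np.load("w6.npz");im=d["im"];c={k:d[k] for k in("mtx","distortion","R","t")}
hsv=cv2.cvtColor(im,cv2.COLOR_RGB2HSV).astype(int);H,S,V=[hsv[:,:,i] for i in range(3)]
m=np.zeros(H.shape,bool);m[85:225,220:325]=(((H<12)|(H>172))&(S>110)&(V>50))[85:225,220:325]
for b in blobs(m,300):print(cv2.boundingRect(b),rect(cast(c,b,76)))
for p,z in(([(237,107),(308,107),(304,213),(236,209)],76),([(236,95),(315,102),(302,219),(230,211)],54)):
    P=cast(c,p,z);print(rect(P),P.mean(0), np.degrees(np.arctan2(*(P[3]-P[0])[::-1])),np.degrees(np.arctan2(*(P[2]-P[1])[::-1])))
E
```

```text
(239, 192, 64, 20) [ 640.7 -132.7   16.    51.9   82.8]
(236, 108, 71, 81) [ 598.8 -126.8   54.    62.1   -7.9]
[ 608.2 -128.1   56.1   83.9   -8.3] [ 607.96216202 -127.58650609] -9.764857025670773 -8.32624910279708
[ 609.  -129.    65.3  101.2  -12.4] [ 608.74827732 -128.90369188] -12.322744047585296 -12.421579186307897
```

carry_out(deltas=[0, 0, 1, 0, 0, 0.01, -1, 0, 0, 0, 0.015, -0.003, 0.02, -1, 0, 0, 0, 0.015, -0.003, 0.02, -1, 0, 0, 0, 0.0062, -0.0025, 0.02, -1, 0, 0, 0, 0, 0, 0.02, -1, 0, 0, 0, 0, 0, 0.02, -1, 0, 0, 0, 0, 0, 0.014, -1, 0, 0, 0, 0, 0, 0, -1, 0, 0, 0, 0, 0, 0, 1, 0, 0, 0, 0, 0, 0, 1, 0, 0, 0, 0, 0, 0, 1, 0, 0, 0, 0, 0, 0, 1])

```text
clock: 18.7
eef_pos: [609.1, -130.5, 61.9]
tool_rot: [3.142, 0.002, 2.995]
force: [-0.9, 0.9, 5.4]
width: 52.4
gripper_force: 63.9
```

carry_out(deltas=[0, 0, 0, 0, 0, -0.005, 1, 0, 0, 0, 0, 0, -0.02, 1, 0, 0, 0, 0, 0.0, -0.03, 1, 0, 0, 0, 0.01, 0.02, -0.03, 1, 0, 0, 0, 0.01, 0.03, -0.015, 1, 0, 0, 0, 0.015, 0.035, 0, 1, 0, 0, 0, 0.015, 0.035, 0, 1, 0, 0, 0, 0.012, 0.022, 0, 1, 0, 0, 0, 0, 0.01, 0, 1, 0, 0, 0, 0, 0, 0, 1, 0, 0, 0, 0, 0, 0, 1])

```text
clock: 20.08
eef_pos: [569.5, 27.3, 160.7]
tool_rot: [-3.141, 0.001, 2.993]
force: [-0.1, -0.1, -0.5]
width: 52.1
gripper_force: 63.2
```

```bash
python3 - <<'E'
from h import *
s=ctrl.read_state();print(s["eef_pos"],s["tool_rot"],s["width"])
c,im=snap("wrist","w7.png");np.savez("w7.npz",im=im,**c)
hsv=cv2.cvtColor(im,cv2.COLOR_RGB2HSV).astype(int);H,S,V=[hsv[:,:,i] for i in range(3)]
for b in blobs((im.min(2)>180),600):print("white",cv2.boundingRect(b),rect(cast(c,b,37.5)))
E
```

```text
[569.528227    27.32039856 160.67116851] [-3.14068021e+00  5.20805720e-04  2.99292988e+00] 52.14818701744087
white (74, 271, 75, 33) [ 630.8 -145.1   33.7   71.3   77.3]
white (222, 63, 119, 113) [502.3  36.5  85.9  95.   78.4]
white (426, 3, 58, 58) [455.1 181.3  25.9  42.  -60.5]
white (100, 0, 254, 45) [423.    5.    7.3 198.6 -89.8]
```

View pics/w7.png

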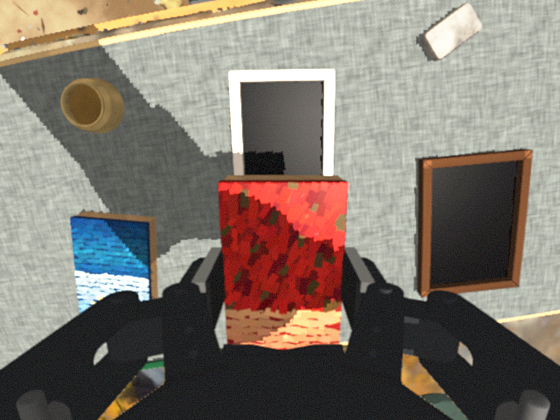

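White's upper corners are at (230,70) and (336,70), with the rest hidden behind the poppy, which is held at (284,263). Walnut has corners at (420,158), (532,151), (522,289) and (418,296).

```bash
python3 - <<'E'
from h import *
d=np.load("w7.npz");im=d["im"];c={k:d[k] for k in("mtx","distortion","R","t")}
T=cast(c,[(230,70),(336,70)],40);w=T[1]-T[0];n=np.array([w[1],-w[0]])/np.linalg.norm(w);print(T,np.linalg.norm(w),T.mean(0)+55*n,np.degrees(np.arctan2(n[1],n[0])))
for p,z in(([(220,182),(347,180),(342,347),(225,347)],175),([(420,158),(532,151),(522,289),(418,296)],37.5)):
    P=cast(c,p,z);print(rect(P),P.mean(0), np.degrees(np.arctan2(*(P[3]-P[0])[::-1])),np.degrees(np.arctan2(*(P[2]-P[1])[::-1])))
print(np.degrees(ctrl.read_state()["tool_rot"][2])-180)
E
```

```text
[[458.90342454   3.61583919]
 [471.11945759  85.34525541]] 82.63733380507946 [519.40716858  36.35005971] -8.50102169629203
[568.2  29.1  56.6  81.6  -8.5] [568.38954696  29.01283746] -9.903504577895571 -7.010489785726172
[619.9 196.7 102.7 135.7  -2.8] [619.4605424  195.59210705] -2.760104694089851 -0.8369047330633761
-8.52893556639421
```

carry_out(deltas=[0, 0, 0, 0.01, 0, 0.0, 1, 0, 0, 0, 0.02, 0.0012, 0.01, 1, 0, 0, 0, 0.0204, 0, 0.02, 1, 0, 0, 0, 0, 0, 0.02, 1, 0, 0, 0, 0, 0, 0.02, 1, 0, 0, 0, 0, 0, 0.02, 1, 0, 0, 0, 0, 0, 0.01, 1, 0, 0, 0, 0, 0, 0.005, 1, 0, 0, 0, 0, 0, 0, 1, 0, 0, 0, 0, 0, 0, 1, 0, 0, 0, 0, 0, 0, 1])

```text
clock: 21.5
eef_pos: [519.7, 37.6, 56.1]
tool_rot: [3.141, 0.001, 2.995]
force: [0.3, -0.1, -0.4]
width: 52.4
gripper_force: 63.2
```

carry_out(deltas=[0, 0, 0, 0, -0.001, 0.004, 1, 0, 0, 0, 0, 0, 0.003, 1, 0, 0, 0, 0, 0, 0.003, 1, 0, 0, 0, 0, 0, 0.002, 1, 0, 0, 0, 0, 0, 0, 1, 0, 0, 0, 0, 0, 0, 1])

```text
clock: 22.25
eef_pos: [519.0, 36.6, 43.8]
tool_rot: [-3.141, -0.0, 2.995]
force: [-1.3, 0.1, 6.3]
width: 52.5
gripper_force: 63.9
```

carry_out(deltas=[0, 0, 0, 0, 0, 0, -0.4, 0, 0, 0, 0, 0, 0, -0.6, 0, 0, 0, 0, 0, 0, -0.6, 0, 0, 0, 0, 0, -0.02, -0.6, 0, 0, 0, 0, 0, -0.04, -0.6, 0, 0, 4, 0, 0, -0.04, -1, 0, 0, 0, -0.03, -0.02, -0.025, -1, 0, 0, 0, -0.04, -0.035, 0, -1, 0, 0, 0, -0.04, -0.035, 0, -1, 0, 0, 0, -0.0387, -0.035, 0, -1, 0, 0, 0, -0.01, -0.0097, 0, -1, 0, 0, 0, 0, 0, 0, -1])

```text
clock: 23.75
eef_pos: [644.9, -129.5, 167.9]
tool_rot: [3.141, -0.001, 2.924]
force: [-0.3, 0.2, 0.1]
width: 85.4
gripper_force: 0.0
```

```bash
python3 - <<'E'
from h import *
s=ctrl.read_state();print(s["eef_pos"],s["tool_rot"],s["width"])
c,im=snap("wrist","w8.png");np.savez("w8.npz",im=im,**c)
hsv=cv2.cvtColor(im,cv2.COLOR_RGB2HSV).astype(int);H,S,V=[hsv[:,:,i] for i in range(3)]
m=(H>90)&(H<125)&(S>70)&(V>40)
for b in blobs(m,300):print(cv2.boundingRect(b),rect(cast(c,b,54)))
m=((H<12)|(H>172))&(S>120)&(V>50)
for b in blobs(m,300):print("red",cv2.boundingRect(b),rect(cast(c,b,58)))
E
```

```text
[ 644.88214901 -129.52662682  167.91474764] [ 3.14132263e+00 -1.11218930e-03  2.92362291e+00] 85.42333463230447
(0, 273, 34, 43) [ 675.7 -393.    10.2   47.7   14.4]
(232, 193, 79, 28) [ 645.2 -138.4   23.4   66.1   77.5]
(229, 97, 86, 66) [ 584.4 -123.9   50.2   66.6   77.4]
red (429, 0, 75, 23) [530.5  34.9  15.1  56.   79.7]
```

View pics/w8.png

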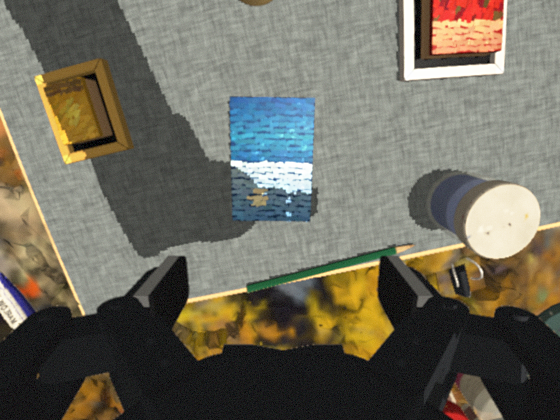

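Sea lies alone at (229–315, 97–221). Poppy shows inside white and lemon inside brass. I'll grip the sea panel at (608.3,-129.7).

carry_out(deltas=[0, 0, 0, 0.01, -0.002, 0.01, -1, 0, 0, 0, 0.015, -0.003, 0.02, -1, 0, 0, 0, 0.0107, -0.0031, 0.02, -1, 0, 0, 0, 0, 0, 0.025, -1, 0, 0, 0, 0, 0, 0.025, -1, 0, 0, 0, 0, 0, 0.02, -1, 0, 0, 0, 0, 0, 0.0115, -1, 0, 0, 0, 0, 0, 0, -1, 0, 0, 0, 0, 0, 0, 1, 0, 0, 0, 0, 0, 0, 1, 0, 0, 0, 0, 0, 0, 1, 0, 0, 0, 0, 0, 0, 1])

```text
clock: 25.3
eef_pos: [609.6, -129.4, 38.5]
tool_rot: [3.141, 0.002, 2.925]
force: [-1.1, -0.0, 6.0]
width: 64.0
gripper_force: 66.9
```

carry_out(deltas=[0, 0, 0, 0, 0, -0.005, 1, 0, 0, 0, 0, 0, -0.02, 1, 0, 0, -4.9, 0, 0.0, -0.04, 1, 0, 0, -4.9, 0, 0, -0.04, 1, 0, 0, 0, -0.005, 0.03, -0.02, 1, 0, 0, 0, -0.005, 0.045, 0, 1, 0, 0, 0, -0.005, 0.05, 0, 1, 0, 0, 0, -0.005, 0.05, 0, 1, 0, 0, 0, -0.005, 0.05, 0, 1, 0, 0, 0, 0, 0.05, 0, 1, 0, 0, 0, 0, 0.03, 0, 1, 0, 0, 0, 0, 0.016, 0, 1])

```text
clock: 26.8
eef_pos: [647.8, 192.7, 163.2]
tool_rot: [3.14, 0.001, 3.099]
force: [-0.7, 0.2, -0.3]
width: 64.1
gripper_force: 66.4
```

carry_out(deltas=[0, 0, 0, 0, 0, 0, 1, 0, 0, 0, 0, 0, 0, 1])

```text
clock: 27.05
eef_pos: [648.6, 187.5, 162.2]
tool_rot: [-3.14, 0.0, 3.094]
force: [-0.1, 0.4, -1.4]
width: 64.4
gripper_force: 66.4
```

```bash
python3 - <<'E'
from h import *
s=ctrl.read_state();print(s["eef_pos"],s["tool_rot"],s["width"],s["force"])
c,im=snap("wrist","w9.png");np.savez("w9.npz",im=im,**c)
hsv=cv2.cvtColor(im,cv2.COLOR_RGB2HSV).astype(int);H,S,V=[hsv[:,:,i] for i in range(3)]
for n,m,z in(("brown",((H<14)&(S>90)&(V>45)),37.5),("green",(H>33)&(H<85)&(S>80)&(V>50),58),("red",((H<12)|(H>172))&(S>150)&(V>90),58),("blue",(H>90)&(H<125)&(S>70)&(V>40),171)):
  for b in blobs(m,300):
    x,y,w,h=cv2.boundingRect(b)
    if y<200: print(n,(x,y,w,h),rect(cast(c,b,z)))
E
```

```text
[648.55325219 187.52117938 162.19189529] [-3.13959294e+00  1.10519624e-04  3.09370689e+00] 64.36774666865207 [-0.11033101  0.41873892 -1.37461037]
brown (226, 83, 119, 74) [581.1 193.6  58.   95.5  87.3]
brown (33, 0, 77, 106) [518.5  25.9  61.8  79.9  -8.3]
green (501, 0, 18, 79) [529.6 361.2  10.5  54.9  11.4]
green (485, 0, 17, 83) [530.8 349.    9.4  57.5   8.6]
green (454, 0, 16, 88) [532.6 325.3   6.3  61.3   9.8]
red (33, 0, 75, 75) [513.6  39.9  50.8  56.6  84.7]
blue (201, 159, 165, 118) [625.6 189.9  54.4  70.   87.2]
```

View pics/w9.png

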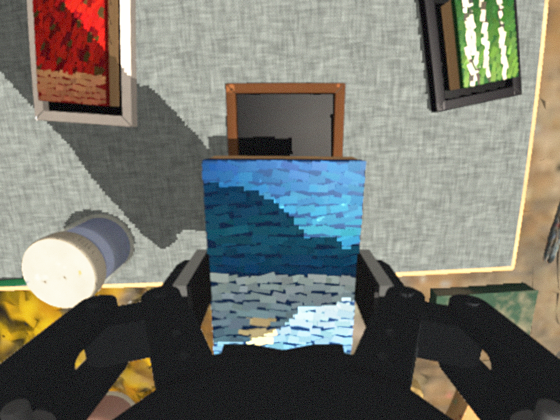

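Walnut's upper part is at (226–345, 83–157), giving centre (616.5,191.9) and yaw −2.7°. The sea is held squarely at (284,255), and poppy and birch lie inside their frames.

carry_out(deltas=[0, 0, 0, 0.01, 0.002, 0.0, 1, 0, 0, 0, 0.011, 0, 0.01, 1, 0, 0, 0, 0.01, 0, 0.02, 1, 0, 0, 0, 0, 0, 0.02, 1, 0, 0, 0, 0, 0, 0.02, 1, 0, 0, 0, 0, 0, 0.02, 1, 0, 0, 0, 0, 0, 0.01, 1, 0, 0, 0, 0, 0, 0.006, 1, 0, 0, 0, 0, 0, 0, 1, 0, 0, 0, 0, 0, 0, 1, 0, 0, 0, 0, 0, 0, 1])

```text
clock: 28.48
eef_pos: [617.8, 193.8, 56.7]
tool_rot: [3.141, 0.001, 3.096]
force: [0.1, -0.2, -1.5]
width: 64.2
gripper_force: 66.4
```

carry_out(deltas=[0, 0, 0, 0, -0.0025, 0.003, 1, 0, 0, 0, 0, 0, 0.004, 1, 0, 0, 0, 0, 0, 0.003, 1, 0, 0, 0, 0, 0, 0.002, 1, 0, 0, 0, 0, 0, 0.0015, 1, 0, 0, 0, 0, 0, 0, 1, 0, 0, 0, 0, 0, 0, 1])

```text
clock: 29.35
eef_pos: [617.2, 191.2, 42.6]
tool_rot: [3.141, 0.0, 3.096]
force: [-0.1, 0.7, -0.9]
width: 64.3
gripper_force: 66.4
```

carry_out(deltas=[0, 0, 0, 0, 0, 0.001, 1, 0, 0, 0, 0, 0, 0, 1, 0, 0, 0, 0, 0, 0, -0.7, 0, 0, 0, 0, 0, 0, -1, 0, 0, 0, 0, 0, 0, -1, 0, 0, 0, 0, 0, -0.02, -1, 0, 0, 0, 0, 0, -0.04, -1, 0, 0, 0, 0, 0, -0.05, -1, 0, 0, 0, 0, -0.03, -0.05, -1, 0, 0, 0, 0, -0.06, -0.05, -1, 0, 0, 0, 0.0, -0.06, -0.05, -1, 0, 0, 0, 0, -0.05, -0.04, -1])

```text
clock: 30.85
eef_pos: [609.0, 15.1, 323.7]
tool_rot: [3.141, 0.002, 3.097]
force: [0.5, -0.2, 0.7]
width: 85.6
gripper_force: 0.0
```

carry_out(deltas=[0, 0, 0, 0, 0, 0, -1, 0, 0, 0, 0, 0, 0, -1])

```text
clock: 31.1
eef_pos: [609.0, 17.1, 321.6]
tool_rot: [3.141, 0.001, 3.096]
force: [-0.3, 0.3, -0.5]
width: 85.6
gripper_force: 0.0
```

```bash
python3 - <<'E'
from h import *
s=ctrl.read_state();print(s["eef_pos"],s["tool_rot"],s["width"],s["force"])
c,im=snap("wrist","w10.png");np.savez("w10.npz",im=im,**c)
hsv=cv2.cvtColor(im,cv2.COLOR_RGB2HSV).astype(int);H,S,V=[hsv[:,:,i] for i in range(3)]
fr=dict(lemon=(535.4,-275),poppy=(518.7,37),birch=(528,343.3),sea=(616.5,191.9))
hu=dict(lemon=(20,34),poppy=(0,11),birch=(35,85),sea=(90,125))
k=np.zeros(H.shape,np.uint8)
for n,(x,y) in fr.items():
    p,_=cv2.projectPoints(np.array([[x,y,58.]]),cv2.Rodrigues(c["R"])[0],c["t"],c["mtx"],c["distortion"])
    u,v=p.ravel().astype(int);m=np.zeros(H.shape,bool);sl=np.s_[max(v-60,0):v+60,max(u-45,0):u+45]
    m[sl]=((H>=hu[n][0])&(H<=hu[n][1])&(S>70)&(V>40))[sl]
    b=blobs(m,60);P=np.vstack(b) if b else None
    print(n,(u,v),rect(cast(c,P,58)) if b else None)
E
python3 -c "
import cv2;i=cv2.imread('pics/w10.png');cv2.imwrite('pics/c10.png',cv2.resize(i,(800,600),interpolation=2))"
```

```text
[608.97006758  17.07991552 321.57825774] [3.14066609e+00 9.86485550e-04 3.09629191e+00] 85.56423661073357 [-0.25956277  0.30609703 -0.48542677]
lemon (np.int64(50), np.int64(129)) [ 535.4 -263.9   58.7   71.4    0. ]
poppy (np.int64(294), np.int64(101)) [507.5  39.8  56.3  61.6  -7.4]
birch (np.int64(535), np.int64(101)) [528.  343.8  44.   65.9  10.5]
sea (np.int64(415), np.int64(175)) [616.7 192.7  67.6 101.7  -2.9]
```

View pics/c10.png

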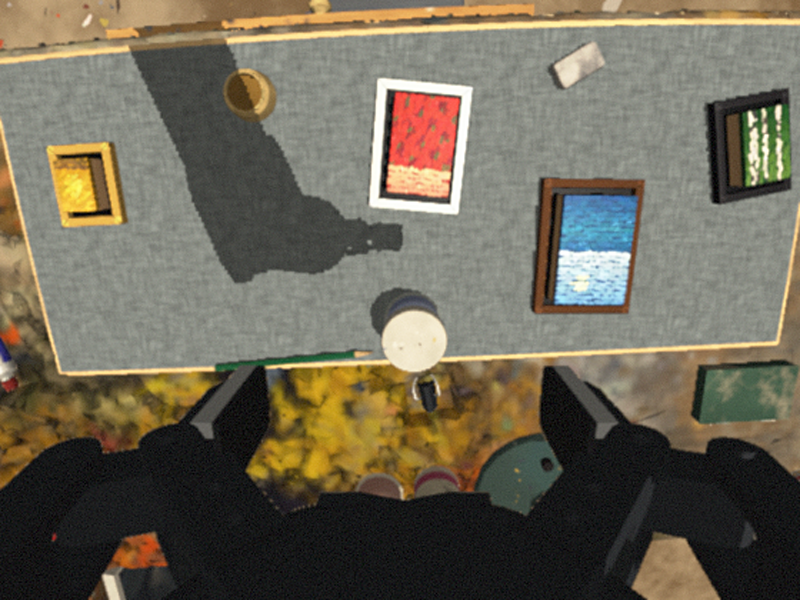

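All four panels lie in their frames: lemon (78,185), poppy (420,145), sea (595,250) and birch (765,147). The cup (250,93) and jar (413,340) are standing. I'll check poppy and lemon numerically, then hand in.

```bash
python3 - <<'E'
from h import *
d=np.load("w10.npz");c={k:d[k] for k in("mtx","distortion","R","t")}
for n,p,z in(("poppy",[(389,92),(464,96),(449,200),(386,194)],58),("whitef",[(378,80),(472,86),(458,213),(371,206)],37.5),("lemon",[(53,157),(91,157),(96,212),(63,214)],58),("brassf",[(48,148),(115,143),(124,222),(65,226)],37.5),("cup",[(250,91)],57),("jar",[(413,341)],101)):
    P=cast(c,np.array(p)*.7,z);print(n,P.mean(0),rect(P) if len(p)>1 else "")
print(ctrl.finish_job())
E
```

```text
poppy [519.80385167  38.48770457] [520.6  39.9  62.9  86.4  -5.3]
whitef [519.62003543  37.3104902 ] [519.2  37.3  82.5 110.9  -7.1]
lemon [ 535.66931577 -271.86521241] [ 536.2 -271.8   35.4   50.1   -3.9]
brassf [ 536.05217023 -274.72853475] [ 5.362e+02 -2.736e+02  6.560e+01  7.240e+01 -1.000e-01]
cup [ 467.52203857 -104.35234701] 
jar [680.20930157  23.41008791] 
the job is handed in; nothing more can be done
None
```

All four paintings are set in their frames (centres measured within about 3 mm), the cup and jar are where they were, and the job was handed in at about 31 s; no verdict was returned.

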